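# Swap the bead trays

## Task

The yellow-lipped bead tray was left standing open: first push it gently fully home with a fingertip, then hook a fingertip behind the lip of the green-lipped tray and draw it gently out as far as it goes. Only push and pull: grip and lift nothing, keep the blue-lipped tray shut, and leave the jar, the copper dish, the ring cone and the file where they are.

Things in the scene. Friction and masses are not known exactly. Their poses are not given: they have to be found in the camera images.
- green_box: low wooden findings box, 140 x 100 mm and 52 mm high (top of its roof), screwed to the bench; origin at the centre of its underside, its open front 70 mm from the origin along its own -x (towards the robot, turned by its yaw). It holds one tray that slides straight out along the box's own -x. This one has the tray with the green lip
- amber_box: low wooden findings box, 140 x 100 mm and 52 mm high (top of its roof), screwed to the bench; origin at the centre of its underside, its open front 70 mm from the origin along its own -x (towards the robot, turned by its yaw). It holds one tray that slides straight out along the box's own -x. This one has the tray with the yellow lip
- blue_box: low wooden findings box, 140 x 100 mm and 52 mm high (top of its roof), screwed to the bench; origin at the centre of its underside, its open front 70 mm from the origin along its own -x (towards the robot, turned by its yaw). It holds one tray that slides straight out along the box's own -x. This one has the tray with the blue lip
- green_tray (a joint): travel of the green-lipped tray in m: 0 = fully home, grows as it is drawn out towards the robot, 0.09 = fully out at its stop. Starts home or up to 12 mm out. The tray cannot leave its runners, takes about 2 N to slide and stays where it is left
- amber_tray (a joint): travel of the yellow-lipped tray in m: 0 = fully home, grows as it is drawn out towards the robot, 0.09 = fully out at its stop. Starts 50 to 85 mm out. The tray cannot leave its runners, takes about 2 N to slide and stays where it is left
- blue_tray (a joint): travel of the blue-lipped tray in m: 0 = fully home, grows as it is drawn out towards the robot, 0.09 = fully out at its stop. Starts home. The tray cannot leave its runners, takes about 2 N to slide and stays where it is left
- green_lip (a point): centre of the top edge of the tray's upright green front lip (78 mm wide, 8 mm thick, top 39 mm above the bench), axes as the box's; 121 mm from the box origin when home. Behind it (+x) an open slot 48 mm long, 78 mm wide, floor 15 mm above the bench, ends at the pan's front wall (top 34 mm above the bench) that moves with the tray; at home the box front is 47 mm behind the lip
- amber_lip (a point): centre of the top edge of the tray's upright yellow front lip (78 mm wide, 8 mm thick, top 39 mm above the bench), axes as the box's; 121 mm from the box origin when home. Behind it (+x) an open slot 48 mm long, 78 mm wide, floor 15 mm above the bench, ends at the pan's front wall (top 34 mm above the bench) that moves with the tray; at home the box front is 47 mm behind the lip
- blue_lip (a point): centre of the top edge of the tray's upright blue front lip (78 mm wide, 8 mm thick, top 39 mm above the bench), axes as the box's; 121 mm from the box origin when home. Behind it (+x) an open slot 48 mm long, 78 mm wide, floor 15 mm above the bench, ends at the pan's front wall (top 34 mm above the bench) that moves with the tray; at home the box front is 47 mm behind the lip
- bead_jar: loose small green glass jar with a metal cap, 36 mm across, 40 mm high, standing on the rear half of the green tray's box; origin at the centre of its underside
- dish: loose small copper bowl, 56 mm across, 22 mm high, on the rear half of the blue tray's box; origin at the centre of its underside
- ring_cone: loose upright steel ring cone, foot 44 mm across, 87 mm high, on the bench at the robot's left of the boxes; origin at the centre of its foot
- file: loose flat file with a wooden handle, about 240 mm long, 28 mm thick at the handle, lying on the bench at the robot's right of the boxes; origin under its middle, blade towards its +x
Mind the look-alikes: they are no part of the job. Leave any white look-alike of the green_box alone. Of the things that look like the ring_cone, the smaller one is meant.

How it is judged:
On the way, in this order (a step that is already met when the one before it is completed fails the run):
1. the yellow-lipped tray is pushed fully home (value of joint amber_tray below 0.005 m), for 0.2 s.
2. the green-lipped tray is drawn out to its stop, the yellow one still home (value of joint green_tray above 0.083 m and value of joint amber_tray below 0.007 m), for 0.2 s.
At the end, for the whole second after the job is handed in: The green-lipped tray is out within 7 mm of its stop and at rest, the yellow- and blue-lipped trays are home within 7 mm, and jar, dish, ring cone and file are within 20 mm of where they began, jar and cone upright (all of step 2 and value of joint blue_tray below 0.007 m and velocity of joint green_tray below 0.01 m/s and distance of each of bead_jar, dish, ring_cone, file from where it was at the start of the episode below 0.02 m and angle between each of ring_cone, bead_jar's own z axis and vertical below 0.2 rad); the robot touches nothing.
It fails at once if the blue-lipped tray is drawn out by more than 10 mm (value of joint blue_tray above 0.01 m).
It fails at once if the green tray is gripped or wrenched (the fingers load it with more than 40 N) (contact force between the fingers and green_box above 40 N).
It fails at once if the yellow tray is gripped or wrenched (the fingers load it with more than 40 N) (contact force between the fingers and amber_box above 40 N).
It fails at once if the jar, dish, ring cone or file is lifted or shoved by more than 20 mm (distance of any of bead_jar, dish, ring_cone, file from where it was at the start of the episode above 0.02 m).
It also fails if it takes over 48 s, if anything falls off the work surface, if the arm or the gripper's body presses on something with over 40 N, if the wrist force passes 120 N, or if a joint passes its speed limit or range.

## Robot

A 7-joint arm with a two-finger parallel gripper is mounted at the origin on the work surface. World frame = base frame: x ahead of the robot, y to its left, z up, the work surface at z = 0. Lengths are in m, angles in rad, forces in N, time in s.
With the tool pointing down it reaches from about 0.425 to 0.925 m from the base axis. Payload 6.8 kg.
Tool frame: the origin (TCP) lies at the very end of the fingers, on their centre line; the grasp point (between the pads) lies 19 mm behind it; z points along the fingers, y is the line along which they close (so a half turn about z gives the same grasp; the last joint's range is limited). The gripper opens to 85 mm and grips with 20 to 120 N. Pads are 22 mm wide; open, the fingers measure 114 mm over their backs; the gripper's body (76 mm by 85 mm) begins 54 mm behind the grasp point. The pads swing forward as they close: fully open they stand 13 mm farther back than shut.
Start: joints at [1.236, 0.477, 0.022, 1.555, -0.011, 1.109, -0.083], TCP at [0.152, -0.658, 0.231] pointing down, gripper open.
Joint ranges: [-2.96, 2.96], [-0.34, 2.1], [-1.41, 1.46], [0.24, 2.44], [-1.37, 4.51], [0.17, 1.92], [-2.96, 2.96]. Speed limits (rad/s): [2.39, 2.39, 3.14, 3.14, 3.14, 3.14, 3.14].

## Interface

Orientations are given as a unit quaternion [w, x, y, z].
In Python, from station import * gives the robot as it stands.
- The arm moves only by the tool jog_arm, never from a script. Its argument "moves" is one flat list of numbers, 7 for each row, row after row: the shift along the tool's x, y, z normalised to -1 to 1, where 1 is 20 mm, then the turn, a rotation vector about the tool's x, y, z normalised to -1 to 1, where 1 is 4 degrees, then the opening, from 0 (shut) to 1 (fully open). In form: [x, y, z, rx, ry, rz, claw, x, y, z, rx, ry, rz, claw, ...]. A call has exactly 8 rows; each row shifts and turns the commanded pose from where the row before left it, along the tool's axes as they then stand; what a row does not reach is not made up. A row lasts 1/12 s, in which the tool goes at most 41.7 mm and 7.16 degrees, less where a joint would pass 70% of its speed; a pose out of reach is approached as far as the arm can. A call with a number of a shift or a turn outside -1 to 1 is refused whole. A call with a gripper value outside its range is refused whole. The fingers move at their own pace and stop on an object; "grip_force" is the grip in N (left out, the last holds). Time passes only in rows, so rows that do not move let the fingers close, or fill a call up. It gives the time, the measured TCP pose, the force, the opening and the grip force at its end, in the units of the state.
- get_obs(): the state, without advancing time (a new reading comes with each control period).
- read_camera(name): name is "scene" or "top" or "wrist"; returns a dict with "color" (420x560x3 uint8, blue, green, red), "fx", "fy", "cx", "cy" (pixels), "k1" (the pictures are not rectified: a ray, as slopes to the right and down, at radius r is drawn at 1 + k1 r^2 times it, then the intrinsics apply), "rvec" (rotation vector, rad) and "tvec" (3), from world to camera coordinates, as OpenCV has them. Camera axes: x right, y down, z forward; pixel columns grow to the right and rows downward; lengths in m; the calibration is good to about 2 mm. A picture is of the moment at which its call begins. There is no depth.
- hand_in(): hands the job in; it is judged then, once.
The state is a dict: "t": time; "q": joint angles; "joint_vel": joint speeds; "joint_torque": joint torques, N m; "eef_pos": TCP position; "tool_rot": TCP orientation; "contact_force": force on the tool from outside, world axes, zero at the start; "torque": the same for the moment, N m; "gripper_width": opening from 0.0 (shut) to 1.0 (fully open); "grasp_force": force on a finger pad.
Only numpy, scipy, OpenCV 4.12 (cv2) and the standard library are available. Lean on these libraries where they do the work, as an engineer would, in place of code of your own. Each camera call takes 0.05 s, during which the arm holds its last target. There are 200 camera calls.

## Working session

There is one attempt and no reset: what is moved stays moved. The work goes in short steps, Python scripts to look and compute and a tool call to move; the robot and the scene stay as the last step left them, time stands still between calls to the robot, and variables do not carry over. Pictures are saved under pics/ and viewed, at most 10 in all, crops included, and the job is handed in when it is done.

Besides the shell and the picture viewer there is one more tool, called after "Emit:" by a JSON object that holds its "method" and its "body", one argument or row to a line. jog_arm: Moves the arm, as the interface text tells. Scaled input: -1 to 1 covers 20 mm each way for a shift and 4 degrees each way for a turn. Its arguments: {"type":"object","properties":{"moves":{"type":"array"},"grip_force":{"type":"number"}},"required":["moves"]}

```bash
mkdir -p pics; ls; python3 - <<'E'
from station import *
import cv2
o=get_obs(); print({k:o[k] for k in('t','eef_pos','tool_rot','gripper_width','contact_force')})
for n in('scene','top'):
    c=read_camera(n); cv2.imwrite(f'pics/{n}0.png',c['color']); print({k:c[k] for k in c if k!='color'})
E
```

```text
pics
{'t': 0.0, 'eef_pos': array([ 0.15164875, -0.65712141,  0.2303198 ]), 'tool_rot': array([-9.08421635e-04,  9.93574409e-01,  1.13177043e-01, -1.61030683e-04]), 'gripper_width': 0.9985766298502031, 'contact_force': array([-0.12912931, -0.68226548, -0.44087535])}
{'fx': 414.576983342919, 'fy': 414.576983342919, 'cx': 272.4309938427837, 'cy': 211.48621922665552, 'k1': -0.09370708369514216, 'rvec': array([ 1.43144542,  2.07805592, -0.87488362]), 'tvec': array([ 0.197378  , -0.34392893,  1.37576727])}
{'fx': 538.0813068095099, 'fy': 538.0813068095099, 'cx': 278.20941050392963, 'cy': 205.99757041673078, 'k1': -0.03335895386022711, 'rvec': array([ 2.19632129, -2.18128277,  0.03487554]), 'tvec': array([0.00267651, 0.56977267, 1.57709017])}
```

View pics/scene0.png

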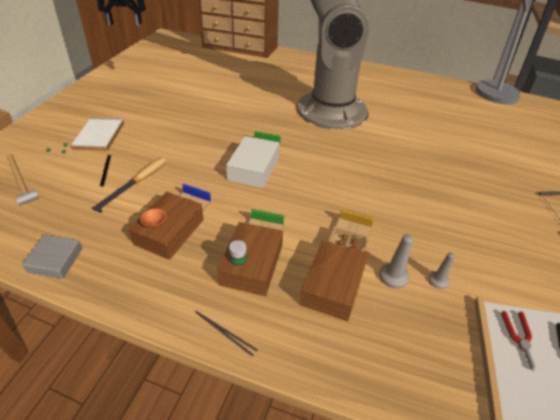

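View pics/top0.png

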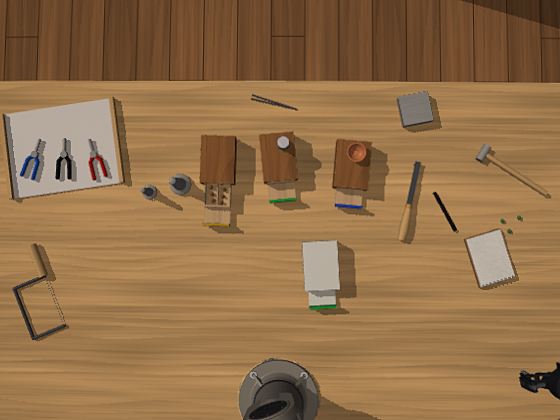

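Scene: the amber box is at about (335,275) with its tray open, the green box with the jar at (250,255), and the blue box with the dish at (168,222). The white decoy at (254,160) also has a green lip. In the top view the lips are yellow (216,224), green (283,200) and blue (348,206), and the decoy lip is at (323,307).

```bash
cat > h.py <<'E'
from station import *
import cv2, numpy as np
def cam(n):
    c=read_camera(n); c['R']=cv2.Rodrigues(c['rvec'])[0]; c['o']=-c['R'].T@c['tvec']; return c
def ray(c,p):
    K=np.array([[c['fx'],0,c['cx']],[0,c['fy'],c['cy']],[0,0,1]])
    u=cv2.undistortPoints(np.float64(p).reshape(-1,1,2),K,np.array([c['k1'],0,0,0,0]))[:,0]
    return np.c_[u,np.ones(len(u))]@c['R']
def plane(c,p,z):
    d=ray(c,p); return c['o']+d*((z-c['o'][2])/d[:,2])[:,None]
def tri(c1,p1,c2,p2):
    d1=ray(c1,[p1])[0];d2=ray(c2,[p2])[0]
    s=np.linalg.lstsq(np.c_[d1,-d2],c2['o']-c1['o'],rcond=None)[0]
    a=c1['o']+d1*s[0];b=c2['o']+d2*s[1]; return (a+b)/2,np.linalg.norm(a-b)
HSV={'amber':((22,170,90),(32,255,255)),'green':((50,150,50),(75,255,255)),'blue':((110,150,50),(130,255,255))}
def blob(c,col,near,r=18):
    m=cv2.inRange(cv2.cvtColor(c['color'],cv2.COLOR_BGR2HSV),*HSV[col])
    w=np.zeros_like(m); cv2.circle(w,near,r,255,-1); m&=w
    n,l,s,ce=cv2.connectedComponentsWithStats(m); i=1+np.argmax(s[1:,4]); 
    return np.argwhere(l==i)[:,::-1],ce[i]
E
python3 - <<'E'
from h import *
T=cam('top');S=cam('scene')
near={'amber':((216,224),(355,218)),'green':((283,200),(267,217)),'blue':((348,206),(196,193))}
boxpx={'amber':(218,160),'green':(272,165),'blue':(345,178)}
hsv=cv2.cvtColor(T['color'],cv2.COLOR_BGR2HSV)
for k,p in boxpx.items(): print(k,'roof hsv',hsv[p[1],p[0]])
print('bench',hsv[230,120])
for k,(a,b) in near.items():
    pa,ca=blob(T,k,a);pb,cb=blob(S,k,b)
    P,g=tri(T,ca,S,cb)
    print(k,'n',len(pa),len(pb),'bbox',pa.min(0),pa.max(0),'tri',P.round(4),'gap',g.round(4),'plane39',plane(T,[ca],.039)[0].round(4))
    f=pa.astype(np.float32); 
    v=np.polyfit(f[:,0],f[:,1],1)[0]; print('  lip width/angle',[plane(T,[[x,ca[1]+v*(x-ca[0])]],.039)[0].round(4) for x in(f[:,0].min()-.5,f[:,0].max()+.5)])
    m=((hsv[...,2]<130)&(hsv[...,1]>100)&(hsv[...,0]<20)).astype(np.uint8)*255
    w=np.zeros_like(m); cv2.circle(w,(boxpx[k][0],160),48,255,-1); m&=w
    m=cv2.morphologyEx(m,cv2.MORPH_OPEN,np.ones((3,3)))
    cs,_=cv2.findContours(m,0,2); cc=max(cs,key=cv2.contourArea)
    r=cv2.boxPoints(cv2.minAreaRect(cc)); q=plane(T,r,.052)[:,:2]
    print('  roof px',r.round(0).tolist(),'c',q.mean(0).round(4),'sides',np.linalg.norm(np.diff(q,axis=0),axis=1).round(3))
    d=q.mean(0)-P[:2]; print('  axis yaw deg',np.degrees(np.arctan2(d[1],d[0])).round(2), 'edges', [np.degrees(np.arctan2(*(q[(i+1)%4]-q[i])[::-1])).round(1) for i in range(2)],'dist',np.linalg.norm(d).round(4))
E
```

```text
amber roof hsv [ 13 167 113]
green roof hsv [ 13 169 115]
blue roof hsv [ 13 167 119]
bench [ 16 131 165]Traceback (most recent call last):
  File "<stdin>", line 9, in <module>
  File "h.py", line 19, in blob
    n,l,s,ce=cv2.connectedComponentsWithStats(m); i=1+np.argmax(s[1:,4]);
                                                      ~~~~~~~~~^^^^^^^^^
    return _wrapfunc(a, 'argmax', axis=axis, out=out, **kwds)
    return bound(*args, **kwds)
ValueError: attempt to get argmax of an empty sequence
```

```bash
sed -i "s/((22,170,90),(32,255,255))/((18,190,90),(34,255,255))/; s/((110,150,50),(130/((105,130,50),(130/" h.py
cat > m.py <<'E'
from h import *
T=cam('top');S=cam('scene')
near={'amber':((216,224),(355,218)),'green':((283,200),(267,217)),'blue':((348,206),(196,193))}
boxpx={'amber':(218,160),'green':(278,158),'blue':(352,165)}
hsv=cv2.cvtColor(T['color'],cv2.COLOR_BGR2HSV); hs=cv2.cvtColor(S['color'],cv2.COLOR_BGR2HSV)
print('lip hsv',hsv[222:226,216].tolist(),hs[217:220,355].tolist())
m=((hsv[...,2]<138)&(hsv[...,1]>140)&(hsv[...,0]<20)).astype(np.uint8)*255
m=cv2.morphologyEx(m,cv2.MORPH_OPEN,np.ones((5,5)))
cv2.imwrite('pics/mask.png',m)
for k,(a,b) in near.items():
    try:
        pa,ca=blob(T,k,a);pb,cb=blob(S,k,b)
    except ValueError: print(k,'no blob'); continue
    P,g=tri(T,ca,S,cb)
    print(k,'n',len(pa),len(pb),'bbox',pa.min(0),pa.max(0),'tri',P.round(4),'gap',g.round(4),'plane39',plane(T,[ca],.039)[0].round(4))
    v=np.polyfit(pa[:,0],pa[:,1],1)[0]; print('  lip ends',[plane(T,[[x,ca[1]+v*(x-ca[0])]],.039)[0,:2].round(4) for x in(pa[:,0].min()-.5,pa[:,0].max()+.5)])
    w=np.zeros_like(m); cv2.circle(w,boxpx[k],36,255,-1)
    cs,_=cv2.findContours(m&w,0,2); cc=max(cs,key=cv2.contourArea)
    r=cv2.boxPoints(cv2.minAreaRect(cc)); q=plane(T,r,.052)[:,:2]
    print('  roof px',r.round(0).tolist(),'c',q.mean(0).round(4),'sides',np.linalg.norm(np.diff(q,axis=0),axis=1).round(3))
    d=q.mean(0)-P[:2]; print('  axis yaw',np.degrees(np.arctan2(d[1],d[0])).round(2),'edges', [np.degrees(np.arctan2(*(q[(i+1)%4]-q[i])[::-1])).round(1) for i in range(2)],'dist',np.linalg.norm(d).round(4))
E
python3 m.py
```

```text
lip hsv [[14, 104, 145], [18, 163, 141], [22, 236, 165], [21, 209, 132]] [[20, 203, 151], [20, 201, 150], [19, 200, 149]]
amber n 52 238 bbox [203 223] [228 225] tri [0.5145 0.1884 0.027 ] gap 0.0032 plane39 [0.5141 0.1884 0.039 ]
  lip ends [array([0.5153, 0.2264]), array([0.5128, 0.1505])]
  roof px [[199.0, 182.0], [201.0, 134.0], [237.0, 136.0], [235.0, 184.0]] c [0.7034 0.1822] sides [0.14  0.105 0.14 ]
  axis yaw -1.87 edges [np.float64(-2.0), np.float64(-92.7)] dist 0.189
green n 59 232 bbox [270 198] [295 202] tri [ 0.5867 -0.0063  0.0261] gap 0.0009 plane39 [ 0.5858 -0.006   0.039 ]
  lip ends [array([0.5818, 0.0316]), array([ 0.5898, -0.044 ])]
  roof px [[259.0, 134.0], [293.0, 131.0], [298.0, 179.0], [263.0, 182.0]] c [0.7122 0.0071] sides [0.101 0.14  0.1  ]
  axis yaw 6.11 edges [np.float64(-84.3), np.float64(-174.3)] dist 0.1262
blue n 62 179 bbox [335 204] [361 208] tri [ 0.5712 -0.1979  0.0261] gap 0.0 plane39 [ 0.5705 -0.1964  0.039 ]
  lip ends [array([ 0.5737, -0.1574]), array([ 0.5674, -0.2358])]
  roof px [[332.0, 186.0], [336.0, 138.0], [372.0, 141.0], [368.0, 189.0]] c [ 0.6915 -0.2061] sides [0.14  0.104 0.14 ]
  axis yaw -3.9 edges [np.float64(-4.6), np.float64(-94.5)] dist 0.1206
```

Amber: origin (0.703, 0.182), yaw about −2°, lip x 0.514, so 68 mm out. Green: origin (0.712, 0.007), yaw about 6°, lip (0.586, −0.006), 5 mm out. Roof sides come out at 140 × 100 mm, which fits. I'll move over, shut the fingers and turn to the amber yaw.

Emit:
{"method": "jog_arm", "body": {
  "moves": [1,-1,0,0,0,0.47,0,1,-1,0,0,0,0.47,0,1,-1,0,0,0,0.47,0,1,-1,0,0,0,0.47,0,1,-1,0,0,0,0.47,0,1,-1,0,0,0,0.47,0,1,-1,0,0,0,0.47,0,1,-1,0,0,0,0.47,0],
  "grip_force": 20
}}

```text
t: 0.97
eef_pos: [0.2931, -0.4802, 0.2315]
tool_rot: [0.0, 1.0, -0.019, 0.0]
contact_force: [0.5, -0.0, -0.3]
gripper_width: 0.002
grasp_force: 0.0
```

Emit:
{"method": "jog_arm", "body": {
  "moves": [1,-1,0,0,0,0,0,1,-1,0,0,0,0,0,1,-1,0,0,0,0,0,1,-1,0,0,0,0,0,1,-1,0,0,0,0,0,1,-1,0,0,0,0,0,1,-1,0,0,0,0,0,1,-1,0,0,0,0,0]
}}

```text
t: 1.63
eef_pos: [0.459, -0.3261, 0.2314]
tool_rot: [0.0, 1.0, -0.018, 0.0]
contact_force: [0.0, -0.7, 0.5]
gripper_width: 0.001
grasp_force: 0.0
```

Emit:
{"method": "jog_arm", "body": {
  "moves": [0,-1,0,0,0,0,0,0,-1,0,0,0,0,0,0,-1,0,0,0,0,0,0,-1,0,0,0,0,0,0,-1,0,0,0,0,0,0,-1,0,0,0,0,0,0,-1,0,0,0,0,0,0,-1,0,0,0,0,0]
}}

```text
t: 2.3
eef_pos: [0.4638, -0.1663, 0.2314]
tool_rot: [0.0, 1.0, -0.018, 0.0]
contact_force: [0.8, 0.3, 0.6]
gripper_width: 0.001
grasp_force: 0.0
```

Emit:
{"method": "jog_arm", "body": {
  "moves": [0,-1,0,0,0,0,0,0,-1,0,0,0,0,0,0,-1,0,0,0,0,0,0,-1,0,0,0,0,0,0,-1,0,0,0,0,0,0,-1,0,0,0,0,0,0,-1,0,0,0,0,0,0,-1,0,0,0,0,0]
}}

```text
t: 2.97
eef_pos: [0.4695, -0.0065, 0.2315]
tool_rot: [0.0, 1.0, -0.018, 0.0]
contact_force: [0.3, 0.5, 0.7]
gripper_width: 0.0
grasp_force: 0.0
```

Emit:
{"method": "jog_arm", "body": {
  "moves": [0,-1,0.6,0,0,0,0,0,-1,0.6,0,0,0,0,0,-1,0.6,0,0,0,0,0,-1,0.6,0,0,0,0,0,-1,0.6,0,0,0,0,0,-1,0.6,0,0,0,0,0,-1,0.6,0,0,0,0,0,-1,0.6,0,0,0,0]
}}

```text
t: 3.63
eef_pos: [0.4753, 0.1534, 0.1349]
tool_rot: [-0.0, 1.0, -0.018, 0.0]
contact_force: [0.9, -0.0, -0.8]
gripper_width: 0.003
grasp_force: 0.0
```

Emit:
{"method": "jog_arm", "body": {
  "moves": [-0.1,-0.23,0.68,0,0,0,0,-0.1,-0.23,0.68,0,0,0,0,-0.1,-0.23,0.68,0,0,0,0,-0.1,-0.23,0.68,0,0,0,0,0,-0.23,0.68,0,0,0,0,0,-0.23,0.68,0,0,0,0,0,-0.23,0.68,0,0,0,0,0,-0.23,0.68,0,0,0,0]
}}

```text
t: 4.3
eef_pos: [0.4688, 0.1898, 0.0259]
tool_rot: [-0.0, 1.0, -0.018, 0.0]
contact_force: [-0.6, 0.1, -0.2]
gripper_width: -0.003
grasp_force: 0.0
```

```bash
python3 - <<'E'
from h import *
print(get_obs()['eef_pos'])
c=cam('top'); s=cam('scene'); a=cv2.resize(c['color'][120:260,180:320],(500,500)); b=cv2.resize(s['color'][170:310,300:400],(357,500))
cv2.imwrite('pics/a1.png',np.hstack([a,b[:,:290]]))
E
```

```text
[0.46880892 0.18979046 0.02593063]
```

View pics/a1.png

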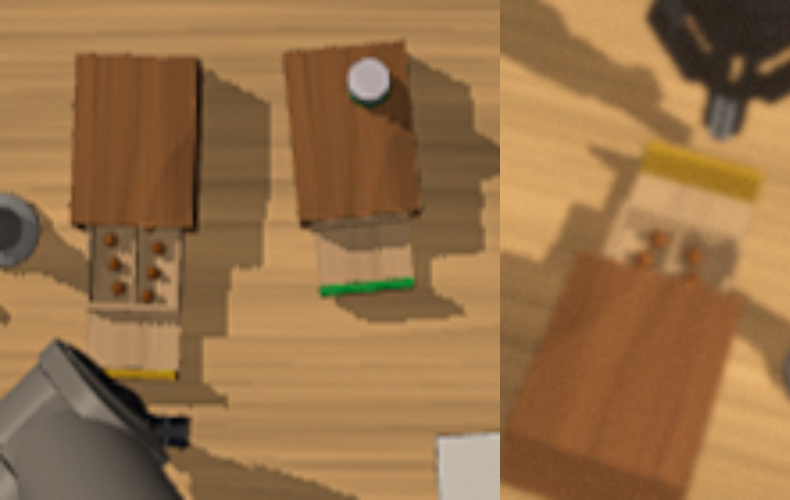

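The closed fingertip (scene crop, 720,125) stands clear in front of the middle of the yellow lip (705,170). Now I'll push along tool x.

Emit:
{"method": "jog_arm", "body": {
  "moves": [0.5,0,0,0,0,0,0,0.5,0,0,0,0,0,0,0.2,0,0,0,0,0,0,0.2,0,0,0,0,0,0,0.2,0,0,0,0,0,0,0.2,0,0,0,0,0,0,0.2,0,0,0,0,0,0,0.2,0,0,0,0,0,0]
}}

```text
t: 5.07
eef_pos: [0.5126, 0.188, 0.0266]
tool_rot: [0.0, 1.0, -0.018, -0.0]
contact_force: [-1.9, 0.9, 1.4]
gripper_width: 0.002
grasp_force: 1.1
```

Emit:
{"method": "jog_arm", "body": {
  "moves": [0.25,0,0,0,0,0,0,0.25,0,0,0,0,0,0,0.25,0,0,0,0,0,0,0.25,0,0,0,0,0,0,0.25,0,0,0,0,0,0,0.25,0,0,0,0,0,0,0.25,0,0,0,0,0,0,0.25,0,0,0,0,0,0]
}}

```text
t: 5.73
eef_pos: [0.553, 0.1869, 0.0265]
tool_rot: [-0.0, 1.0, -0.018, -0.0]
contact_force: [-1.7, 1.4, 1.2]
gripper_width: 0.003
grasp_force: 1.2
```

Emit:
{"method": "jog_arm", "body": {
  "moves": [0.1,0,0,0,0,0,0,0.1,0,0,0,0,0,0,0.1,0,0,0,0,0,0,0.1,0,0,0,0,0,0,0.1,0,0,0,0,0,0,0.05,0,0,0,0,0,0,0.05,0,0,0,0,0,0,0.05,0,0,0,0,0,0]
}}

```text
t: 6.4
eef_pos: [0.5655, 0.1861, 0.0264]
tool_rot: [0.0, 1.0, -0.018, -0.0]
contact_force: [-2.0, 2.1, 0.2]
gripper_width: 0.005
grasp_force: 1.0
```

Emit:
{"method": "jog_arm", "body": {
  "moves": [0.03,0,0,0,0,0,0,0.03,0,0,0,0,0,0,0.03,0,0,0,0,0,0,0.03,0,0,0,0,0,0,0,0,0,0,0,0,0,0,0,0,0,0,0,0,0,0,0,0,0,0,0,0,0,0,0,0,0,0]
}}

```text
t: 7.07
eef_pos: [0.5665, 0.1861, 0.0264]
tool_rot: [0.0, 1.0, -0.018, -0.001]
contact_force: [-5.9, 1.5, 3.3]
gripper_width: -0.001
grasp_force: 3.1
```

Emit:
{"method": "jog_arm", "body": {
  "moves": [0.03,0,0,0,0,0,0,0.03,0,0,0,0,0,0,0.03,0,0,0,0,0,0,0,0,0,0,0,0,0,0,0,0,0,0,0,0,0,0,0,0,0,0,0,0,0,0,0,0,0,0,0,0,0,0,0,0,0]
}}

```text
t: 7.73
eef_pos: [0.5665, 0.1861, 0.0263]
tool_rot: [0.001, 1.0, -0.017, -0.003]
contact_force: [-11.5, 1.7, 7.7]
gripper_width: -0.0
grasp_force: 5.6
```

Force rises with no motion at x = 0.5665 (expected 0.5675), so the amber tray is home. I'll back off, rise and turn to the green yaw.

Emit:
{"method": "jog_arm", "body": {
  "moves": [-0.5,0,0,0,0,0,0,-1,0,0,0,0,0,0,0,0,-1,0,0,-0.33,0,0,0,-1,0,0,-0.33,0,0,0,-1,0,0,-0.33,0,0,0,-1,0,0,-0.33,0,0,0,-1,0,0,-0.33,0,0,0,0,0,0,-0.33,0]
}}

```text
t: 8.4
eef_pos: [0.5428, 0.1874, 0.1307]
tool_rot: [-0.001, 0.999, 0.051, 0.004]
contact_force: [-0.5, 0.8, -0.0]
gripper_width: 0.005
grasp_force: 0.0
```

Emit:
{"method": "jog_arm", "body": {
  "moves": [0.4,1,0,0,0,0,0,0.4,1,0,0,0,0,0,0.4,1,0,0,0,0,0,0.4,1,0,0,0,0,0,0.4,1,0,0,0,0,0,0.4,1,0,0,0,0,0,0.4,1,0,0,0,0,0,0,1,0,0,0,0,0]
}}

```text
t: 9.07
eef_pos: [0.6135, 0.0318, 0.1262]
tool_rot: [0.0, 0.999, 0.051, 0.001]
contact_force: [-0.4, 0.3, 0.5]
gripper_width: 0.0
grasp_force: 0.0
```

```bash
python3 - <<'E'
from h import *
from scipy.spatial.transform import Rotation as R
o=get_obs(); w=o['tool_rot']; r=R.from_quat([*w[1:],w[0]])
T=cam('top');S=cam('scene')
print(o['t'],o['eef_pos'],r.as_matrix()[:,0])
for k,a,b in(('green',(283,200),(267,217)),('amber',(217,201),(348,240))):
  try:
    pa,ca=blob(T,k,a,20);pb,cb=blob(S,k,b,25); print(k,len(pa),len(pb),tri(T,ca,S,cb),plane(T,[ca],.039)[0])
  except ValueError: print(k,'hidden')
print((r.inv().apply(np.array([.614,-.003,.10])-o['eef_pos'])/.02).round(2))
E
```

```text
9.0667 [0.61349089 0.0318021  0.12618483] [0.99484188 0.10141953 0.00192508]
green 7 234 (array([ 0.58604606, -0.02457431,  0.02041372]), np.float64(0.03226767384230054)) [ 0.59004224 -0.03963874  0.039     ]
amber 67 235 (array([0.58305095, 0.18522363, 0.02683602]), np.float64(0.0018543203026712266)) [0.5821858  0.18455033 0.039     ]
[-0.15  1.73  1.31]
```

Emit:
{"method": "jog_arm", "body": {
  "moves": [-0.05,0.6,0.2,0,0,0,0,-0.05,0.6,0.3,0,0,0,0,-0.05,0.53,0.5,0,0,0,0,0,0,0.6,0,0,0,0,0,0,0.7,0,0,0,0,0,0,0.7,0,0,0,0,0,0,0.6,0,0,0,0,0,0,0,0,0,0,0]
}}

```text
t: 9.83
eef_pos: [0.6101, -0.0003, 0.0509]
tool_rot: [-0.0, 0.999, 0.052, -0.003]
contact_force: [1.3, -0.4, -0.3]
gripper_width: 0.003
grasp_force: 0.0
```

```bash
python3 - <<'E'
from h import *
print(get_obs()['eef_pos'])
w=cam('wrist'); s=cam('scene'); b=cv2.resize(s['color'][180:310,200:310],(400,473))
cv2.imwrite('pics/g1.png',np.hstack([cv2.resize(w['color'],(400,473)),b]))
E
```

```text
[ 6.10058401e-01 -2.93693315e-04  5.09370863e-02]
```

View pics/g1.png

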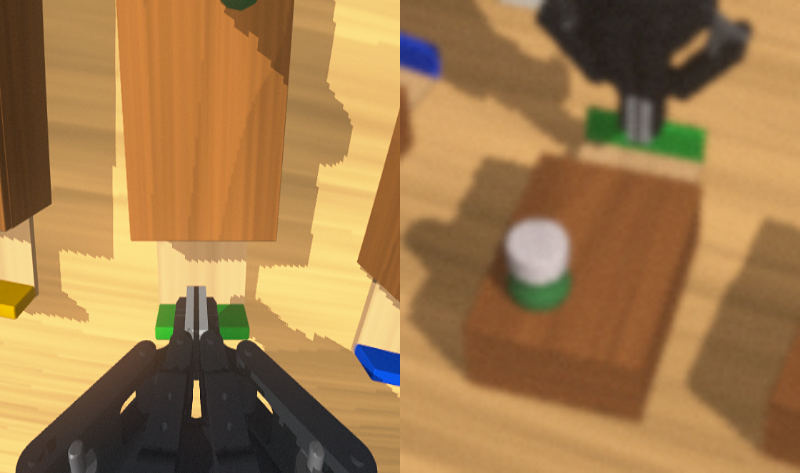

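Wrist view: the fingertip (196,288) is over the slot between the green lip (200,320) and the box front (205,240), and it is centred. I'll go 5 mm further back, then down behind the lip.

Emit:
{"method": "jog_arm", "body": {
  "moves": [0.25,0.1,0,0,0,0,0,0,0.05,0.1,0,0,0,0,0,0,0.2,0,0,0,0,0,0,0.2,0,0,0,0,0,0,0.2,0,0,0,0,0,0,0.2,0,0,0,0,0,0,0.2,0,0,0,0,0,0,0.1,0,0,0,0]
}}

```text
t: 10.6
eef_pos: [0.6173, -0.0036, 0.0297]
tool_rot: [0.0, 0.999, 0.051, -0.0]
contact_force: [1.3, 1.3, -0.6]
gripper_width: -0.002
grasp_force: 0.0
```

Emit:
{"method": "jog_arm", "body": {
  "moves": [-0.1,0,0.05,0,0,0,0,-0.1,0,0,0,0,0,0,-0.1,0,0,0,0,0,0,-0.1,0,0,0,0,0,0,-0.1,0,0,0,0,0,0,-0.1,0,0,0,0,0,0,-0.1,0,0,0,0,0,0,-0.1,0,0,0,0,0,0]
}}

```text
t: 11.27
eef_pos: [0.6016, -0.0053, 0.0297]
tool_rot: [0.0, 0.999, 0.051, 0.0]
contact_force: [0.5, 0.6, 0.6]
gripper_width: 0.004
grasp_force: 0.0
```

Emit:
{"method": "jog_arm", "body": {
  "moves": [0,0,0.2,0,0,0,0,-0.1,0,0,0,0,0,0,-0.15,0,0,0,0,0,0,-0.2,0,0,0,0,0,0,-0.25,0,0,0,0,0,0,-0.25,0,0,0,0,0,0,-0.25,0,0,0,0,0,0,-0.25,0,0,0,0,0,0]
}}

```text
t: 11.93
eef_pos: [0.5724, -0.0082, 0.0256]
tool_rot: [-0.0, 0.999, 0.051, 0.0]
contact_force: [2.7, -1.2, -1.9]
gripper_width: -0.003
grasp_force: 1.2
```

Emit:
{"method": "jog_arm", "body": {
  "moves": [-0.25,0,0,0,0,0,0,-0.25,0,0,0,0,0,0,-0.25,0,0,0,0,0,0,-0.25,0,0,0,0,0,0,-0.25,0,0,0,0,0,0,-0.25,0,0,0,0,0,0,-0.25,0,0,0,0,0,0,-0.2,0,0,0,0,0,0]
}}

```text
t: 12.6
eef_pos: [0.5335, -0.0122, 0.0256]
tool_rot: [0.0, 0.999, 0.051, -0.0]
contact_force: [1.9, 0.0, -1.7]
gripper_width: -0.001
grasp_force: 1.1
```

Sliding at about 2 N, with about 16 mm left.

Emit:
{"method": "jog_arm", "body": {
  "moves": [-0.1,0,0,0,0,0,0,-0.1,0,0,0,0,0,0,-0.1,0,0,0,0,0,0,-0.1,0,0,0,0,0,0,-0.1,0,0,0,0,0,0,-0.1,0,0,0,0,0,0,-0.05,0,0,0,0,0,0,-0.05,0,0,0,0,0,0]
}}

```text
t: 13.27
eef_pos: [0.5201, -0.0137, 0.0255]
tool_rot: [0.0, 0.999, 0.051, 0.0]
contact_force: [1.9, 0.4, -0.1]
gripper_width: 0.005
grasp_force: 1.0
```

Emit:
{"method": "jog_arm", "body": {
  "moves": [-0.05,0,0,0,0,0,0,-0.05,0,0,0,0,0,0,-0.03,0,0,0,0,0,0,-0.03,0,0,0,0,0,0,0,0,0,0,0,0,0,0,0,0,0,0,0,0,0,0,0,0,0,0,0,0,0,0,0,0,0,0]
}}

```text
t: 13.93
eef_pos: [0.5169, -0.014, 0.0255]
tool_rot: [0.0, 0.999, 0.051, -0.0]
contact_force: [0.8, 1.1, 0.7]
gripper_width: 0.003
grasp_force: 0.5
```

Emit:
{"method": "jog_arm", "body": {
  "moves": [-0.04,0,0,0,0,0,0,-0.04,0,0,0,0,0,0,-0.04,0,0,0,0,0,0,-0.04,0,0,0,0,0,0,0,0,0,0,0,0,0,0,0,0,0,0,0,0,0,0,0,0,0,0,0,0,0,0,0,0,0,0]
}}

```text
t: 14.6
eef_pos: [0.5159, -0.014, 0.0258]
tool_rot: [-0.0, 0.999, 0.051, 0.002]
contact_force: [7.9, 0.3, -5.8]
gripper_width: -0.003
grasp_force: 3.6
```

Stop reached at x = 0.516 (expected 0.517). I'll unload a little into the slot, rise straight up and check.

Emit:
{"method": "jog_arm", "body": {
  "moves": [0.2,0,0,0,0,0,0,0.3,0,0,0,0,0,0,0,0,-0.5,0,0,0,0,0,0,-1,0,0,0,0,0,0,-1,0,0,0,0,0,0,-1,0,0,0,0,0,0,-1,0,0,0,0,0,0,-1,0,0,0,0]
}}

```text
t: 15.27
eef_pos: [0.523, -0.0132, 0.137]
tool_rot: [0.0, 0.999, 0.051, -0.001]
contact_force: [1.2, -0.3, 0.1]
gripper_width: -0.002
grasp_force: 0.0
```

Emit:
{"method": "jog_arm", "body": {
  "moves": [0,0,-1,0,0,0,0,0,0,-1,0,0,0,0,0,1,0,0,0,0,0,0,1,0,0,0,0,0,0,1,0,0,0,0,0,0,1,0,0,0,0,0,0,1,0,0,0,0,0,0,0,0,0,0,0,0]
}}

```text
t: 15.93
eef_pos: [0.5332, -0.1176, 0.1758]
tool_rot: [0.001, 0.999, 0.048, -0.001]
contact_force: [0.3, -0.3, 0.6]
gripper_width: -0.006
grasp_force: 0.0
```

```bash
python3 - <<'E'
from h import *
T=cam('top');S=cam('scene'); print(get_obs()['t'],get_obs()['eef_pos'],get_obs()['contact_force'])
for k,a,b in(('green',(286,230),(272,190)),('amber',(217,201),(348,240)),('blue',(348,206),(196,193))):
  try:
    pa,ca=blob(T,k,a,20);pb,cb=blob(S,k,b,25); print(k,len(pa),len(pb),tri(T,ca,S,cb),plane(T,[ca],.039)[0])
  except ValueError: print(k,'hidden')
cv2.imwrite('pics/end.png',S['color'])
E
```

```text
16.0333 [ 0.53338254 -0.11330888  0.17581996] [0.0456775  0.62057081 0.1055348 ]
green 47 201 (array([ 0.50242573, -0.01539262,  0.02600053]), np.float64(0.00035013891331042864)) [ 0.5022909  -0.01526622  0.039     ]
amber 67 247 (array([0.58303919, 0.1854343 , 0.02649626]), np.float64(0.001518393357705088)) [0.5821858  0.18455033 0.039     ]
blue 7 179 (array([ 0.56254024, -0.22121997,  0.01282729]), np.float64(0.0303042681495553)) [ 0.56797655 -0.23144483  0.039     ]
```

View pics/end.png

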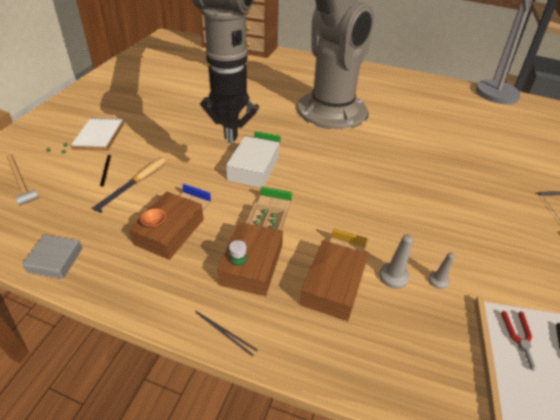

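The yellow lip (348,238) is home. The green lip (276,194) is at 0.502, right at its stop (expected 0.502). The blue lip (196,193) has not moved. The jar (238,252), dish, cones and file are where they were, and the arm is clear.

```bash
python3 -c "
from station import *
print(hand_in())"
```

```text
the job is handed in; nothing more can be done
None
```

The job is handed in at about 16 s: the yellow tray is pushed home, the green tray is drawn out to its stop, the blue tray stayed shut, and the jar, dish, ring cone and file show no movement in the final picture; no verdict was returned.

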